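# Raise the stencil frame to its index clip and hold it there for the stay to be tightened

### The job

Take the spreading knife off the stencil and lay it flat in the empty shallow metal tray, then lift the hinged stencil frame of the solder-paste printer by its bow handle until its pointer lines up with the index clip set on the slotted quadrant. Finish while still holding the handle, keeping the frame steady at that mark against its own weight so that I can tighten the stay's thumb wheel. Leave the index clip where it is set and do not shift anything else on the bench.

Things in the scene. Friction and masses are not known exactly. Their poses are not given: they have to be found in the camera images.
- printer: Stencil printer, fixed to the bench: white-topped base 360 x 380 mm, top 28 mm up, hinged frame shut on it. Origin: centre of its underside. x: from the front (handle side) to the hinge side; y: to the side with the slotted aluminium quadrant, an upright arc 166 mm from the middle, reaching 210 mm above the bench; z up. Its rear hinge blocks reach 85 mm above the bench.
- hinge (a point): Middle of the frame's hinge axis, 160 mm behind the printer's origin and 57 mm above the bench; does not move with the frame; axes as the printer's. The axis runs along its y.
- stencil_frame (a joint): Frame angle, rad: 0 shut (level, as at the start), grows as the handle side lifts, ends at 1.25. 0.7 to 1.3 kg, hardly any hinge friction: falls shut if let go. Outside 300 mm along y, reaching 285 mm in front of the hinge; bars and rails 46 to 68 mm above the bench when shut; inside them the sheet-steel stencil (207 x 264 mm clear), upper face 48 mm above the bench.
- handle_grip (a point): Middle of the steel bow handle's bar: round, 12 mm thick, 130 mm between its legs, parallel to the hinge axis, 45 mm above the middle of the frame's front bar; 270 mm in front of the hinge axis and 56 mm above it when shut (113 mm above the bench). Turns with the frame about the hinge axis; axes of the frame (y along the bar). The bar can turn between gripping fingers.
- pointer (a point): Point of the thin steel pointer on the frame's +y side, on a radius from the hinge axis: 180 mm from the axis and 175 mm to the side of the frame's middle; turns with the frame and carries its axes (x along the radius, towards the hinge).
- index_clip (a joint): Angle at which the index clip is set on the quadrant, rad, on the same scale as the frame's angle: the pointer is in line with the clip's mark when both joints read the same. Set between 0.60 and 0.92.
- index_mark (a point): Where the pointer's point lies when the frame is at the mark: on the outer face of the black index clip (26 x 14 mm, 18 mm along the arc, a small steel thumbscrew standing outwards) on the quadrant's outer rim; 180 mm from the hinge axis, 175 mm to the side of the printer's middle. x along the radius, towards the hinge.
- knife: Spreading knife, 210 mm long, 63 to 117 g, lying flat on the stencil: black handle 105 x 24 mm, 22 mm thick, and a steel blade 105 x 28 mm, 2 mm thick, its underside flush with the handle's. Origin: underside, midway along, where blade and handle meet; x towards the blade's tip, z up.
- knife_grip (a point): Point at which to grasp the knife: in its handle, 45 mm from the knife's middle away from the blade, half-way up (11 mm above the knife's underside). Axes of the knife. The balance point lies about 18 mm from it, towards the blade.
- tray_in (a point): Centre of the inner floor of the empty shallow aluminium tray, fixed to the bench: inside 272 mm along its x, 132 mm along its y, walls 22 mm above the bench and 4 mm thick; floor 4 mm above the bench. It lies on one side of the printer; a deeper grey parts bin (65 mm high) stands on the other.
- parts_bin: Grey bin of components, 200 x 120 x 65 mm, fixed on the side of the printer away from the tray; leave it alone. Origin: centre of its underside.
- board: Loose green circuit board, 60 x 95 mm, 7 mm high, on the robot's left beyond tray or bin; leave it. Origin: centre of its underside.
- nest_block: Loose aluminium block, 70 x 130 x 15 mm high, on the robot's right beyond tray or bin; leave it. Origin: centre of its underside.
- tape_roll: Roll of amber tape lying flat, 84 mm across, 45 mm high; leave it. Origin: centre of its underside.
- solder_reel: Reel of solder standing on end, 64 mm across, 50 mm high; leave it. Origin: centre of its underside.

How it is judged (in metres and radians):
On the way:
1. the knife lies flat in the tray, let go (x of knife_grip in the frame of tray_in between -0.135 and 0.135 m and y of knife_grip in the frame of tray_in between -0.065 and 0.065 m and z of knife_grip in the frame of tray_in between 0.004 and 0.02 m and angle between knife_grip's own z axis and vertical below 0.12 rad and linear speed of knife below 0.03 m/s and contact force between the fingers and knife below 0.05 N), for 0.2 s.
At the end, for the whole second after the job is handed in: Frame within 0.05 rad of the index mark (half the clip's width) and still (under 0.05 rad/s), carried by the fingers on its handle (over 1.5 N, bar above 0.20 m); clip not moved (6 mm); knife released, at rest, flat (0.12 rad) on the tray's floor (grip point 4 to 20 mm above it) (all of step 1 and angle between the x axis of pointer and the x axis of index_mark, either way round below 0.05 rad and velocity of joint stencil_frame between -0.05 and 0.05 rad/s and (contact force between the fingers and stencil_frame_c0 above 1.5 N or contact force between the fingers and stencil_frame_c1 above 1.5 N or contact force between the fingers and stencil_frame_c2 above 1.5 N) and height (world z) of handle_grip above 0.2 m and distance of index_mark from where it was at the start of the episode below 0.006 m); the arm keeps its last pose, push and grip.
It fails at once if the frame is lifted (over 0.12 rad) before the knife lies in the tray (value of joint stencil_frame above 0.12 rad and not (x of knife_grip in the frame of tray_in between -0.135 and 0.135 m and y of knife_grip in the frame of tray_in between -0.065 and 0.065 m and z of knife_grip in the frame of tray_in between 0.004 and 0.02 m and angle between knife_grip's own z axis and vertical below 0.12 rad)).
It fails at once if the index clip is pushed off its setting (distance of index_mark from where it was at the start of the episode above 0.006 m).
It fails at once if something else on the bench is shifted by more than 20 mm (distance of any of board, nest_block, tape_roll, solder_reel from where it was at the start of the episode above 0.02 m).
It also fails if it takes over 54 s, if anything falls off the work surface, if the arm or the gripper's body presses on something with over 40 N, if the wrist force passes 120 N, or if a joint passes its speed limit or range.

### The arm

A 6-joint arm with a two-finger parallel gripper is mounted at the origin on the work surface. World frame = base frame: x ahead of the robot, y to its left, z up, the work surface at z = 0. Lengths are in mm, angles in degrees, forces in N, time in s.
With the tool pointing down it reaches from about 250 to 800 mm from the base axis. Payload 3.9 kg.
Tool frame: the origin (TCP) lies midway between the tips of the shut fingers; the grasp point (between the pads) lies behind it (ctrl.grip_depth is the z of the grasp point in the tool frame, in mm); z points along the fingers, y is the line along which they close (so a half turn about z gives the same grasp; the last joint's range is limited). The gripper opens to 85 mm and grips with 20 to 120 N. Pads are 22 mm wide; open, the fingers measure 114 mm over their backs; the gripper's body (76 mm by 85 mm) begins 54 mm behind the grasp point. The pads swing forward as they close: fully open they stand 13 mm farther back than shut.
Start: joints at [-66.578, 14.897, -7.913, 67.191, 0, 90], TCP at [208.686, -481.731, 199.504] pointing down, gripper open.
Joint ranges: [-159.42, 159.42], [-47.68, 98.78], [-73.54, 78.23], [-108.79, 121.32], [-90, 84.71], [-180, 180]. Speed limits (degrees/s): [147.25, 147.25, 180, 180, 180, 180].

### API

Orientations are given as a 3x3 rotation matrix whose columns are the frame's x, y, z axes.
In Python, from plant import readout, imaging, order, ctrl gives the robot as it stands.
- The arm moves only by the shell command python3 -m inch 'ROWS' [OPENING] [FORCE]. ROWS is JSON, a list of rows, each a list of 6 numbers: the shift along the world's x, y, z in m, then the turn, a rotation vector about the world's x, y, z in degrees. A call has 1 to 8 rows; each row shifts and turns the commanded pose from where the row before left it; what a row does not reach is not made up. A row lasts 1/10 s, in which the tool goes at most 50 mm and 8.59 degrees, less where a joint would pass 70% of its speed; a pose out of reach is approached as far as the arm can. A call with a gripper value outside its range is refused whole. OPENING is the gripper command: -1 is shut, 1 is fully open, values between are in proportion, set as the call begins (- or left out, the last holds). The fingers move at their own pace and stop on an object; FORCE is the grip in N (left out, the last holds). Time passes only in rows, so rows that do not move let the fingers close. It gives the time, the measured TCP pose, the force, the opening and the grip force at its end, in the units of the state.
- readout.get_state(): the state, without advancing time (a new reading comes with each control period).
- imaging.camera(name): name is "scene" or "top" or "wrist"; returns a dict with "image" (480x640x3 uint8, blue, green, red), "intrinsics" (3x3 intrinsics, pixels), "view" (4x4, takes a point from world to camera coordinates). Camera axes: x right, y down, z forward; pixel columns grow to the right and rows downward; lengths in mm; the calibration is good to about 2 mm. A picture is of the moment at which its call begins. There is no depth.
- order.job_done(): hands the job in; it is judged then, once.
The state is a dict: "t": time; "joint_positions": joint angles; "qvel": joint speeds; "joint_torque": joint torques, N m; "ee_pos": TCP position; "eef_rot": TCP orientation; "wrist_force": force on the tool from outside, world axes, zero at the start; "torque": the same for the moment, N m; "gripper_width": opening from 0.0 (shut) to 1.0 (fully open); "grasp_force": force on a finger pad.
Only numpy, scipy, OpenCV 4.12 (cv2) and the standard library are available. Lean on these libraries where they do the work, as an engineer would, in place of code of your own. Each camera call takes 0.05 s, during which the arm holds its last target. There are 200 camera calls.

## Working session

There is one attempt and no reset: what is moved stays moved. The work goes in short steps, Python scripts to look and compute and a shell command to move; the robot and the scene stay as the last step left them, time stands still between calls to the robot, and variables do not carry over. Pictures are saved under pics/ and viewed, at most 10 in all, crops included, and the job is handed in when it is done.

```bash
mkdir -p pics; ls; python3 - <<'E'
from plant import readout, imaging, ctrl
import cv2,numpy as np
print(ctrl.grip_depth)
s=readout.get_state();print({k:np.round(v,3).tolist() for k,v in s.items()})
for n in("top","scene"):
    c=imaging.camera(n);cv2.imwrite(f"pics/{n}0.png",c["image"]);print(n,c["intrinsics"].tolist(),np.round(c["view"],4).tolist())
    np.savez(f"{n}0.npz",**c)
E
```

```text
pics
-18.700000000000003
{'t': 0.0, 'joint_positions': [-66.578, 14.934, -7.986, 67.191, 0.0, 90.001], 'qvel': [-0.031, -0.016, 0.002, -0.071, -0.065, -0.022], 'joint_torque': [0.0, -40.568, 25.392, 0.019, 0.0, -0.0], 'ee_pos': [208.393, -481.059, 198.685], 'eef_rot': [[0.918, 0.397, -0.001], [0.397, -0.918, 0.002], [0.0, -0.002, -1.0]], 'wrist_force': [0.112, -0.53, 0.238], 'torque': [0.015, -0.049, 0.042], 'grasp_force': 0.0, 'gripper_width': 1.003}
top [[616.0981933104595, 0.0, 317.62115055980905], [0.0, 616.0981933104595, 236.14866513780672], [0.0, 0.0, 1.0]] [[0.0052, -0.9999, 0.0164, -14.9288], [-0.9828, -0.0082, -0.1847, 611.7455], [0.1848, -0.0151, -0.9827, 1728.0249], [0.0, 0.0, 0.0, 1.0]]
scene [[554.041948932342, 0.0, 322.19255971064547], [0.0, 554.041948932342, 249.66034507633344], [0.0, 0.0, 1.0]] [[-0.5388, 0.8424, -0.0019, 313.6631], [0.6231, 0.397, -0.6739, -320.7066], [-0.567, -0.3643, -0.7388, 1818.2005], [0.0, 0.0, 0.0, 1.0]]
```

View pics/top0.png

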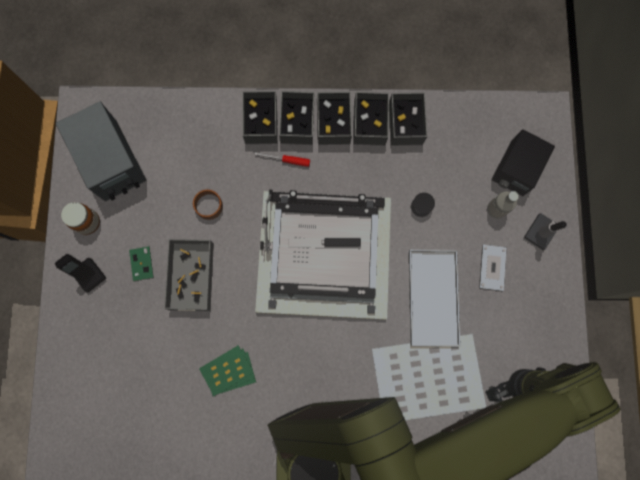

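View pics/scene0.png

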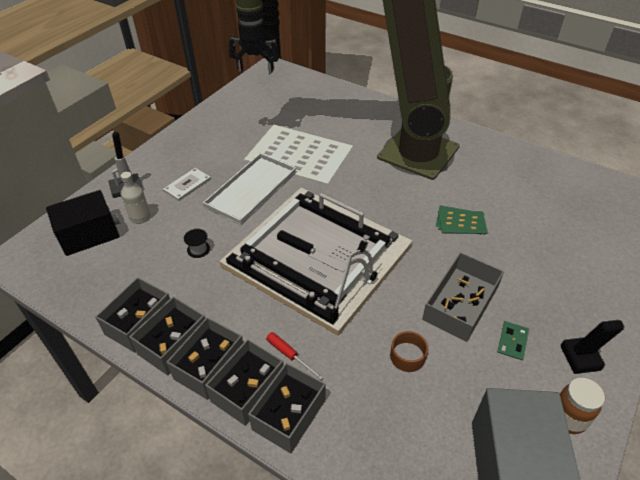

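The top view shows the printer at about (324,255) with its handle towards the robot at (323,287) and the quadrant on the left (+y) at (265,225). The knife handle is at (342,242) with the blade to the left, the tray is at (434,298) and the bin at (190,275). The scene view shows the quadrant arc at (355,275). Next I'll enlarge both.

```bash
cat > h.py <<'E'
import numpy as np,cv2
from plant import imaging,readout
def px(c,p):
    q=c["view"][:3,:3]@np.asarray(p,float)+c["view"][:3,3];u=c["intrinsics"]@q;return u[:2]/u[2]
def ray(c,u):
    R=c["view"][:3,:3];o=-R.T@c["view"][:3,3];d=R.T@np.linalg.solve(c["intrinsics"],[u[0],u[1],1.]);return o,d
def onz(c,u,z):
    o,d=ray(c,u);return o+d*(z-o[2])/d[2]
def rect(mask,c,z):
    n,l,s,_=cv2.connectedComponentsWithStats(mask.astype(np.uint8));k=1+np.argmax(s[1:,4])
    pts=np.array([onz(c,(x,y),z)[:2] for y,x in np.argwhere(l==k)],np.float32)
    return cv2.minAreaRect(pts),s[k]
E
python3 - <<'E'
from h import *
c=dict(np.load("top0.npz"));im=c["image"].astype(int)
def sub(m,x0,y0,x1,y1):
    o=np.zeros_like(m);o[y0:y1,x0:x1]=m[y0:y1,x0:x1];return o
g=im.max(2)
print("knife",rect(sub(g<45,310,230,368,255),c,70))
o=im.min(2);print(im[310,300],im[300,435],im[340,450],im[400,150])
print("tray",rect(sub(o>135,404,244,464,352),c,12))
print("base",rect(sub(g>125,250,185,396,325),c,28))
s=cv2.imread("pics/scene0.png")
a=cv2.resize(c["image"][180:330,245:445],None,fx=4,fy=4,interpolation=3)
b=cv2.resize(s[215:335,310:420],None,fx=5,fy=5,interpolation=3)
cv2.imwrite("pics/topc.png",a);cv2.imwrite("pics/scec.png",b)
E
```

```text
Traceback (most recent call last):
  File "h.py", line 10, in rect
    n,l,s,_=cv2.connectedComponentsWithStats(mask.astype(np.uint8));k=1+np.argmax(s[1:,4])
                                                                        ~~~~~~~~~^^^^^^^^^
ValueError: attempt to get argmax of an empty sequence
```

```bash
python3 - <<'E'
from h import *
c=dict(np.load("top0.npz"));im=c["image"].astype(int)
s=cv2.imread("pics/scene0.png")
a=cv2.resize(c["image"][180:330,245:445],None,fx=4,fy=4,interpolation=3)
b=cv2.resize(s[215:335,310:420],None,fx=5,fy=5,interpolation=3)
cv2.imwrite("pics/topc.png",a);cv2.imwrite("pics/scec.png",b)
def sub(m,x0,y0,x1,y1):
    o=np.zeros_like(m);o[y0:y1,x0:x1]=m[y0:y1,x0:x1];return o
g=im.max(2);o=im.min(2)
print([im[y,x].tolist() for x,y in((342,242),(310,310),(435,300),(480,320),(150,400))],g[230:255,342])
print("knife",rect(sub(g<75,310,230,368,255),c,70))
print("tray",rect(sub(o>135,404,244,464,352),c,12))
print("base",rect(sub(g>125,250,185,396,325),c,28))
E
```

```text
[[52, 51, 53], [150, 158, 154], [163, 159, 155], [109, 112, 116], [105, 107, 112]] [154 154 155 155 155 154 149 127  82  55  51  51  53  52  51  51  66  93
 125 149 155 156 156 155 155]
knife (((591.4221801757812, -79.39253234863281), (20.429004669189453, 100.79491424560547), 0.4698459506034851), array([324, 239,  36,   8, 279], dtype=int32))
tray (((436.47711181640625, -350.1228942871094), (266.4006652832031, 130.67791748046875), 0.05841946229338646), array([ 411,  254,   47,   92, 4047], dtype=int32))
base (((566.6884765625, -30.387374877929688), (384.88671875, 361.6190185546875), 87.2843017578125), array([  255,   190,   137,   129, 10550], dtype=int32))
```

View pics/topc.png

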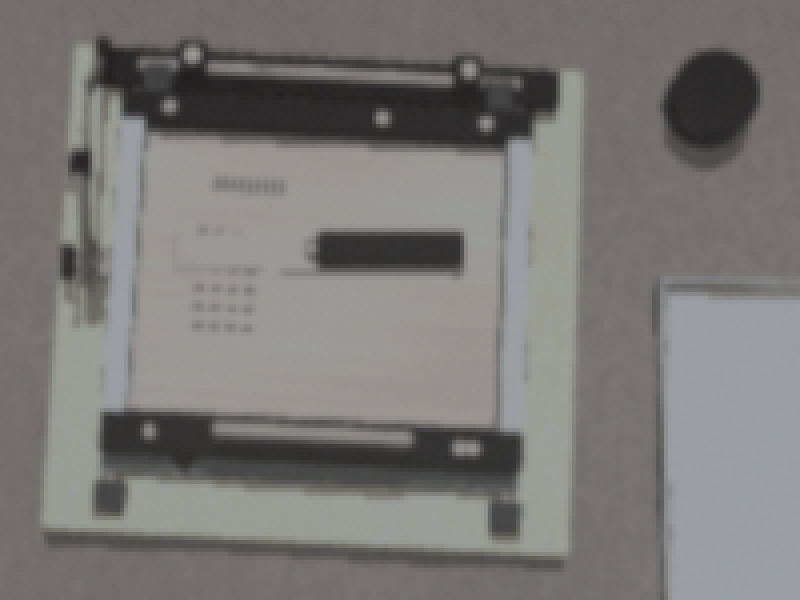

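View pics/scec.png

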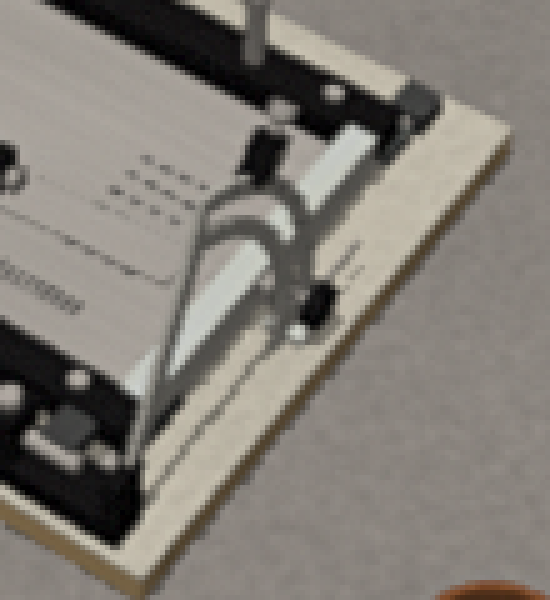

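The top crop shows the knife handle at (324–361, 239–247) with the blade to the left, and two black items by the quadrant at full-image pixels (265,220) and (262,245). The scene crop shows two black items at (362,246) and (374,276); the second has a steel screw at (370,281). I'll triangulate them and express them in printer axes.

```bash
python3 - <<'E'
from h import *
t=dict(np.load("top0.npz"));s=np.load("scene0.npz");s=dict(s)
ya=np.radians(-2.72);X=np.array([np.cos(ya),np.sin(ya),0]);Y=np.array([-X[1],X[0],0]);P=np.array([566.7,-30.4,0])
def loc(p): d=p-P;return np.array([d@X,d@Y,d[2]])
for n,a in(("A",(245+80/4,180+162/4)),("B",(245+67/4,180+262/4))):
  for m,b in(("U",(310+262/5,215+155/5)),("L",(310+318/5,215+305/5))):
    o1,d1=ray(t,a);o2,d2=ray(s,b)
    k=np.linalg.lstsq(np.c_[d1,-d2],o2-o1,rcond=None)[0]
    p1,p2=o1+k[0]*d1,o2+k[1]*d2;l=loc((p1+p2)/2)
    print(n,m,"gap",np.linalg.norm(p1-p2).round(1),l.round(1),"r",np.hypot(160-l[0],l[2]-57).round(1),"ang",np.arctan2(l[2]-57,160-l[0]).round(3))
H=P+160*X+57*np.array([0,0,1])
for q in(0,.6,.7,.8,.9):
    p=H-180*np.cos(q)*X+175*Y+[0,0,180*np.sin(q)];print(q,px(t,p).round(1),px(s,p).round(1))
hg=H-270*X+[0,0,56];print("handle",hg.round(1),px(t,hg).round(1),px(s,hg).round(1))
print(readout.get_state()["t"])
E
```

```text
A U gap 5.3 [ 51.6 167.9 195.4] r 175.8 ang 0.906
A L gap 39.6 [ 60.8 189.9 115.9] r 115.4 ang 0.535
B U gap 31.2 [  0.8 160.3 143.4] r 181.1 ang 0.497
B L gap 3.3 [  7.4 182.9  54.5] r 152.6 ang -0.016
0 [263.2 255.1] [376.1 267.1]
0.6 [261.4 238. ] [372.1 247.5]
0.7 [261.3 233.1] [370.  246.2]
0.8 [261.3 227.6] [367.6 245.5]
0.9 [261.3 221.8] [364.7 245.5]
handle [456.8 -25.2 113. ] [322.9 287.6] [339.4 204.1]
0.1
```

The A-U pair is the clip: it triangulates at a radius of 176 mm and an angle of about 0.91. B-L is the stay's knob. The knife grip is near (591,-72) and the tray centre near (436,-350), and the measured sizes agree with the given ones. I'll go above the knife.

```bash
python3 -m inch '[[0.0274,0.0292,0,0,0,4.8],[0.0274,0.0292,0,0,0,4.8],[0.0274,0.0292,0,0,0,4.8],[0.0274,0.0292,0,0,0,4.8],[0.0274,0.0292,0,0,0,4.8],[0.0274,0.0292,0,0,0,4.8],[0.0274,0.0292,0,0,0,4.8]]' 0.2 40; python3 -m inch '[[0.0274,0.0292,0,0,0,4.8],[0.0274,0.0292,0,0,0,4.8],[0.0274,0.0292,0,0,0,4.8],[0.0274,0.0292,0,0,0,4.8],[0.0274,0.0292,0,0,0,4.8],[0.0274,0.0292,0,0,0,4.8],[0.0274,0.0292,0,0,0,4.8],[0,0,0,0,0,0]]'
python3 - <<'E'
from h import *
c=imaging.camera("wrist");cv2.imwrite("pics/w1.png",c["image"]);np.savez("w1.npz",**c)
s=readout.get_state();print(s["ee_pos"],s["eef_rot"],s["joint_positions"])
print(px(c,(591,-72,70)),px(c,(591,-27,48)))
E
```

```text
t: 0.8
ee_pos: [401.1, -275.8, 199.2]
eef_rot: [[0.541, 0.841, -0.001], [0.841, -0.541, 0.0], [-0.0, -0.001, -1.0]]
wrist_force: [-0.4, -0.1, 0.9]
gripper_width: 0.601
grasp_force: 0.0
t: 1.6
ee_pos: [595.2, -69.3, 198.4]
eef_rot: [[-0.017, 1.0, 0.001], [1.0, 0.017, 0.002], [0.001, 0.001, -1.0]]
wrist_force: [-0.6, -0.3, -0.7]
gripper_width: 0.6
grasp_force: 0.0
[593.23236771 -71.05598216 198.37986969] [[-1.40219637e-02  9.99900954e-01 -1.21130414e-03]
 [ 9.99901660e-01  1.40222380e-02  2.18263206e-04]
 [ 2.35226783e-04 -1.20812454e-03 -9.99999243e-01]] [-6.83266672e+00  2.21814742e+01  2.64307761e+00  7.05320009e+01
  4.15990937e-03  8.23638969e+01]
[312.97462082 214.32862405] [314.04877607 148.66811156]
```

View pics/w1.png

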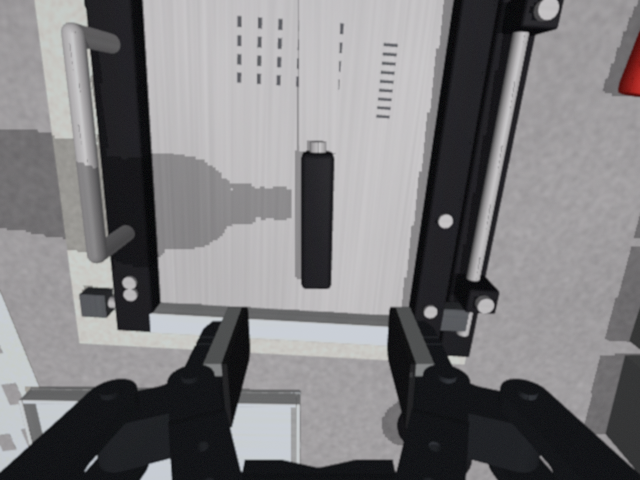

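The wrist view shows the knife handle at (302–333, 150–288), and the bow bar running from (73,32) to (97,255). I'll measure both.

```bash
python3 - <<'E'
from h import *
c=dict(np.load("w1.npz"));im=c["image"]
m=im.max(2)<60;o=np.zeros_like(m);o[140:300,285:345]=m[140:300,285:345]
print("knife",rect(o,c,68))
print("handle",onz(c,(73,32),113),onz(c,(97,255),113),onz(c,(85,143),113))
print("edge",onz(c,(153,320),60),onz(c,(407,325),60))
E
```

```text
knife (((593.7861328125, -78.96353149414062), (21.800567626953125, 105.36444091796875), 0.23746100068092346), array([ 302,  151,   31,  137, 3994], dtype=int32))
handle [457.23225587  42.24890952 113.        ] [450.93435103 -89.86924349 113.        ] [454.38607578 -18.13349587 113.        ]
edge [ 459.74862015 -167.40843911   60.        ] [ 670.17775288 -168.69810461   60.        ]
```

```bash
python3 -m inch '[[0,0,-0.035,0,0,0],[0,0,-0.035,0,0,0],[0,0,-0.035,0,0,0],[0,0,-0.025,0,0,0],[0,0,-0.012,0,0,0],[0,0,-0.006,0,0,0],[0,0,0,0,0,0]]' 0.2 40; python3 -m inch '[[0,0,0,0,0,0],[0,0,0,0,0,0],[0,0,0,0,0,0],[0,0,0,0,0,0],[0,0,0,0,0,0],[0,0,0,0,0,0]]' -1 50
```

```text
t: 2.35
ee_pos: [592.0, -73.4, 51.5]
eef_rot: [[-0.01, 1.0, -0.0], [1.0, 0.01, -0.0], [-0.0, -0.0, -1.0]]
wrist_force: [-0.2, 0.6, 0.3]
gripper_width: 0.6
grasp_force: 0.0
t: 2.95
ee_pos: [592.4, -72.9, 51.7]
eef_rot: [[-0.011, 1.0, 0.0], [1.0, 0.011, -0.0], [-0.0, 0.0, -1.0]]
wrist_force: [-1.0, 0.2, -0.2]
gripper_width: 0.002
grasp_force: 0.0
```

The fingers shut on nothing, so I'll look.

```bash
python3 -m inch '[[0,0,0.03,0,0,0],[0,0,0.04,0,0,0],[0,0,0.04,0,0,0],[0,0,0.03,0,0,0],[0,0,0,0,0,0]]' 0.2 40;python3 - <<'E'
from h import *
c=imaging.camera("wrist");cv2.imwrite("pics/w2.png",c["image"]);np.savez("w2.npz",**c)
m=c["image"].max(2)<60;o=np.zeros_like(m);o[120:305,240:380]=m[120:305,240:380]
print("knife",rect(o,c,68))
E
```

```text
t: 3.45
ee_pos: [595.6, -73.3, 196.8]
eef_rot: [[-0.011, 1.0, 0.01], [1.0, 0.011, -0.001], [-0.001, 0.01, -1.0]]
wrist_force: [1.2, -0.7, 0.7]
gripper_width: 0.603
grasp_force: 0.0
knife (((593.6128540039062, -79.36415100097656), (22.290660858154297, 104.95059967041016), 0.3560442626476288), array([ 299,  146,   32,  138, 4108], dtype=int32))
```

View pics/w2.png

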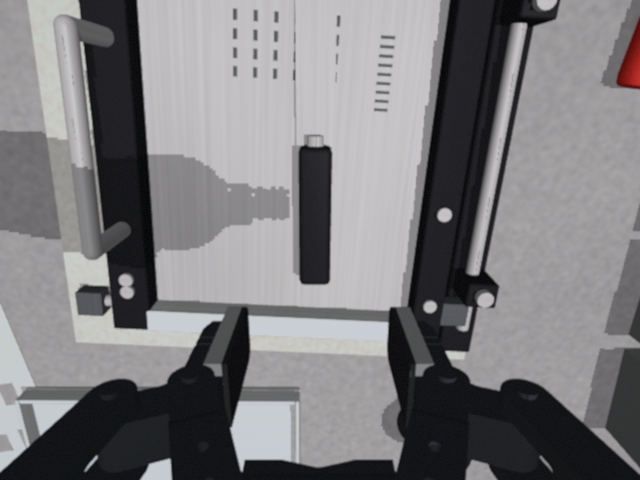

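The knife at (315,215) has not moved and was never touched. I'll check where the projected TCP falls against the fingers in the images.

```bash
python3 - <<'E'
from h import *
c=dict(np.load("w2.npz"));s=readout.get_state();p=s["ee_pos"];print(p,s["joint_positions"].round(2))
print("tcp in wrist px",px(c,p),"cam pos",-c["view"][:3,:3].T@c["view"][:3,3],c["view"].round(3).tolist())
t=imaging.camera("scene");print("tcp scene",px(t,p),px(t,[591,-72,70]));im=t["image"].copy()
cv2.circle(im,tuple(int(v) for v in px(t,p)),3,(0,0,255),1)
u=imaging.camera("top");im2=u["image"].copy();print("tcp top",px(u,p));cv2.circle(im2,tuple(int(v) for v in px(u,p)),3,(0,0,255),1)
a=cv2.resize(im[80:330,180:430],None,fx=1.6,fy=1.6);b=cv2.resize(im2[130:380,200:450],None,fx=1.6,fy=1.6)
cv2.imwrite("pics/chk.png",np.hstack([a,b]))
E
```

```text
[594.19047604 -73.13911897 194.14272692] [-7.02 22.06  1.82 69.44 -0.   82.36]
tcp in wrist px [315.9520481  281.86552325] cam pos [592.8301609    8.26968963 372.03720287] [[1.0, 0.01, 0.009, -596.127], [0.007, -0.947, 0.321, -115.647], [0.012, -0.321, -0.947, 348.119], [0.0, 0.0, 0.0, 1.0]]
tcp scene [294.38621391 204.84795123] [297.27019993 238.92726575]
tcp top [341.7237577  233.35863009]
```

View pics/chk.png

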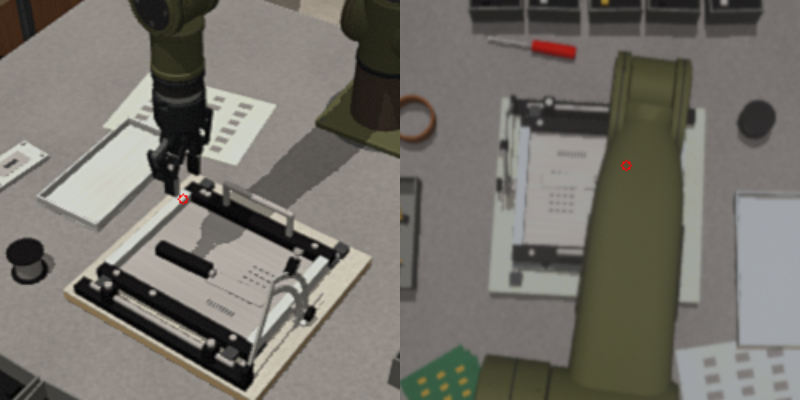

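The scene view shows the real fingertips up and left of the projected TCP (crop (175,190) against (183,199)), and the wrist view shows them about 25 px lower. The TCP reading seems off, most likely in height. I'll shut the fingers and triangulate the tip.

```bash
python3 -m inch '[[0,0,0,0,0,0],[0,0,0,0,0,0],[0,0,0,0,0,0],[0,0,0,0,0,0],[0,0,0,0,0,0]]' -1 40 | head -2;python3 - <<'E'
from h import *
p=readout.get_state()["ee_pos"]
w=imaging.camera("wrist");s=imaging.camera("scene");np.savez("w3.npz",**w);np.savez("s3.npz",**s)
a=px(w,p);b=px(s,p);print(p,a,b)
A=cv2.resize(w["image"][210:410,220:420],None,fx=2,fy=2,interpolation=3)
B=cv2.resize(s["image"][155:235,255:335],None,fx=5,fy=5,interpolation=3)
cv2.imwrite("pics/tip.png",np.hstack([A,B]))
E
```

```text
t: 4.1
ee_pos: [592.2, -72.9, 191.2]
[592.15314579 -72.92533112 191.21000648] [319.10545643 284.7530745 ] [294.97204149 205.27503062]
```

View pics/tip.png

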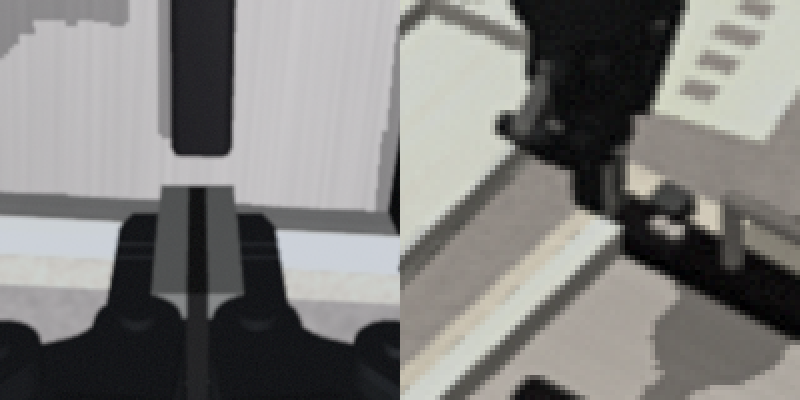

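The shut fingertips sit at wrist pixel (319,303) and scene pixel (296,198). The reading predicts (319,285) and (295,205).

```bash
python3 - <<'E'
from h import *
w=dict(np.load("w3.npz"));s=dict(np.load("s3.npz"))
o1,d1=ray(w,(319,303));o2,d2=ray(s,(296,198))
k=np.linalg.lstsq(np.c_[d1,-d2],o2-o1,rcond=None)[0];print(o1+k[0]*d1,o2+k[1]*d2)
for p in([592,-73,205],[592,-73,210],[592,-84,191],[592,-84,200],[592,-80,205]):print(p,px(w,p),px(s,p))
E
```

```text
[592.04711262 -68.58283466 217.29021867] [592.07098031 -68.73886031 217.3708876 ]
[592, -73, 205] [318.76035197 298.8625774 ] [294.76738591 201.10218306]
[592, -73, 210] [318.75939898 304.4415097 ] [294.68867918 199.59087219]
[592, -84, 191] [318.5078662  306.62462174] [291.32304704 203.6566016 ]
[592, -84, 200] [318.4947779  316.32369348] [291.1657843  200.97138504]
[592, -80, 205] [318.58516051 313.75650405] [292.41692195 200.06130431]
```

The tips are really about 23 mm higher than the reading, which explains the miss. I'll descend to a reading of about 32, watching the force.

```bash
python3 -m inch '[[0,0,-0.035,0,0,0],[0,0,-0.035,0,0,0],[0,0,-0.035,0,0,0],[0,0,-0.030,0,0,0],[0,0,-0.015,0,0,0],[0,0,-0.005,0,0,0],[0,0,-0.004,0,0,0],[0,0,0,0,0,0]]' 0.2 50; python3 -m inch '[[0,0,0,0,0,0],[0,0,0,0,0,0],[0,0,0,0,0,0],[0,0,0,0,0,0],[0,0,0,0,0,0],[0,0,0,0,0,0]]' -1 50
```

```text
t: 5.0
ee_pos: [592.9, -73.0, 33.0]
eef_rot: [[-0.011, 1.0, 0.001], [1.0, 0.011, -0.0], [-0.0, 0.001, -1.0]]
wrist_force: [-0.9, 0.3, -0.4]
gripper_width: 0.602
grasp_force: 0.0
t: 5.6
ee_pos: [593.5, -73.1, 34.0]
eef_rot: [[-0.011, 1.0, 0.003], [1.0, 0.011, -0.0], [-0.0, 0.003, -1.0]]
wrist_force: [-1.1, 0.2, 5.5]
gripper_width: 0.255
grasp_force: 49.2
```

```bash
python3 -m inch '[[0,0,0.01,0,0,0],[0,0,0.02,0,0,0],[0,0,0.03,0,0,0],[0,0,0.03,0,0,0],[0,0,0.03,0,0,0],[0,0,0.03,0,0,0],[0,0,0,0,0,0]]'; python3 -m inch '[[-0.0169,-0.0231,0,0,0,-7.5],[-0.0169,-0.0231,0,0,0,-7.5],[-0.0169,-0.0231,0,0,0,-7.5],[-0.0169,-0.0231,0,0,0,-7.5],[-0.0169,-0.0231,0,0,0,-7.5],[-0.0169,-0.0231,0,0,0,-7.5]]';python3 -m inch '[[-0.0169,-0.0231,0,0,0,-7.5],[-0.0169,-0.0231,0,0,0,-7.5],[-0.0169,-0.0231,0,0,0,-7.5],[-0.0169,-0.0231,0,0,0,-7.5],[-0.0169,-0.0231,0,0,0,-7.5],[-0.0169,-0.0231,0,0,0,-7.5],[0,0,0,0,0,0],[0,0,0,0,0,0]]'
python3 - <<'E'
from h import *
w=imaging.camera("wrist");s=imaging.camera("scene");np.savez("w4.npz",**w);np.savez("s4.npz",**s)
print(readout.get_state()["ee_pos"],px(s,(436,-350,4)),[px(w,p).round() for p in((300,-284,22),(572,-284,22),(572,-416,22))])
A=cv2.resize(w["image"],(533,400));B=cv2.resize(s["image"][120:270,170:270],None,fx=8/3,fy=8/3,interpolation=3)
cv2.imwrite("pics/tray.png",np.hstack([A,B]))
E
```

```text
t: 6.3
ee_pos: [595.1, -73.3, 187.6]
eef_rot: [[-0.011, 1.0, 0.008], [1.0, 0.011, -0.001], [-0.001, 0.008, -1.0]]
wrist_force: [1.0, -0.0, 0.0]
gripper_width: 0.258
grasp_force: 49.2
t: 6.9
ee_pos: [489.3, -212.0, 181.6]
eef_rot: [[0.703, 0.711, -0.002], [0.711, -0.703, 0.001], [-0.001, -0.002, -1.0]]
wrist_force: [0.3, 0.2, -0.8]
gripper_width: 0.255
grasp_force: 49.2
t: 7.7
ee_pos: [388.7, -349.8, 181.8]
eef_rot: [[1.0, 0.011, -0.001], [0.011, -1.0, 0.002], [-0.001, -0.002, -1.0]]
wrist_force: [-0.0, -0.4, -0.6]
gripper_width: 0.256
grasp_force: 49.2
[ 389.50300786 -349.26098939  182.03072461] [251.57367894 187.34746946] [array([241., 299.]), array([221., -69.]), array([419., -67.])]
```

View pics/tray.png

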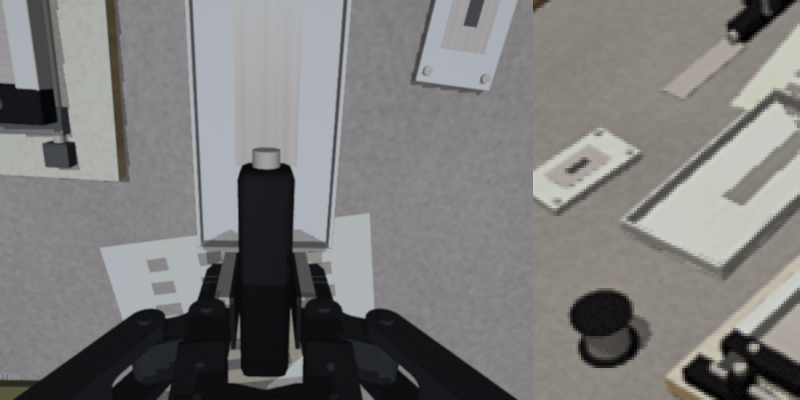

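The knife is held straight and centred over the tray: blade and handle at column 319, tray edges at 244 and 392. I'll lower it.

```bash
python3 -m inch '[[0,0,-0.03,0,0,0],[0,0,-0.04,0,0,0],[0,0,-0.04,0,0,0],[0,0,-0.035,0,0,0],[0,0,-0.02,0,0,0],[0,0,-0.010,0,0,0],[0,0,0,0,0,0],[0,0,0,0,0,0]]'; python3 -m inch '[[0,0,-0.003,0,0,0],[0,0,-0.003,0,0,0],[0,0,-0.003,0,0,0],[0,0,0,0,0,0]]'
```

```text
t: 8.6
ee_pos: [390.5, -350.4, 8.3]
eef_rot: [[1.0, 0.012, 0.001], [0.012, -1.0, -0.001], [0.001, 0.001, -1.0]]
wrist_force: [-1.1, -1.1, -1.0]
gripper_width: 0.261
grasp_force: 49.2
t: 9.0
ee_pos: [389.3, -350.0, -1.6]
eef_rot: [[1.0, 0.011, -0.0], [0.011, -1.0, 0.0], [-0.0, -0.0, -1.0]]
wrist_force: [-0.1, 0.2, -0.8]
gripper_width: 0.26
grasp_force: 49.2
```

```bash
python3 -m inch '[[0,0,-0.003,0,0,0],[0,0,-0.002,0,0,0],[0,0,0,0,0,0]]';python3 -m inch '[[0,0,-0.002,0,0,0],[0,0,-0.001,0,0,0],[0,0,0,0,0,0]]'
```

```text
t: 9.3
ee_pos: [389.2, -349.9, -6.9]
eef_rot: [[1.0, 0.011, -0.001], [0.011, -1.0, 0.001], [-0.001, -0.001, -1.0]]
wrist_force: [0.5, 0.4, -1.6]
gripper_width: 0.259
grasp_force: 49.2
t: 9.6
ee_pos: [389.4, -350.0, -9.7]
eef_rot: [[1.0, 0.011, -0.0], [0.011, -1.0, 0.0], [-0.0, -0.0, -1.0]]
wrist_force: [0.9, 0.1, -1.3]
gripper_width: 0.257
grasp_force: 49.2
```

```bash
python3 -m inch '[[0,0,-0.002,0,0,0],[0,0,0,0,0,0]]';python3 -m inch '[[0,0,-0.002,0,0,0],[0,0,0,0,0,0]]'
```

```text
t: 9.8
ee_pos: [389.6, -350.2, -10.1]
eef_rot: [[1.0, 0.011, 0.001], [0.011, -1.0, -0.0], [0.001, 0.0, -1.0]]
wrist_force: [-1.7, 2.5, 10.5]
gripper_width: 0.255
grasp_force: 50.6
t: 10.0
ee_pos: [389.6, -350.2, -10.2]
eef_rot: [[1.0, 0.011, 0.001], [0.011, -1.0, -0.001], [0.001, 0.001, -1.0]]
wrist_force: [-5.4, 5.0, 25.8]
gripper_width: 0.256
grasp_force: 52.4
```

```bash
python3 -m inch '[[0,0,0.003,0,0,0],[0,0,0,0,0,0],[0,0,0,0,0,0],[0,0,0,0,0,0],[0,0,0,0,0,0]]' 0.2 60; python3 -m inch '[[0,0,0.01,0,0,0],[0,0,0.03,0,0,0],[0,0,0.04,0,0,0],[0,0,0.04,0,0,0],[0,0,0.04,0,0,0],[0,0,0.04,0,0,0],[0,0,0,0,0,0]]';python3 -m inch '[[0.0055,0.0272,0,0,0,7.2],[0.0055,0.0272,0,0,0,7.2],[0.0055,0.0272,0,0,0,7.2],[0.0055,0.0272,0,0,0,7.2],[0.0055,0.0272,0,0,0,7.2],[0.0055,0.0272,0,0,0,7.2]]'
python3 - <<'E'
from h import *
t=imaging.camera("scene");im=t["image"].astype(int);np.savez("s5.npz",**t)
m=im.max(2)<60;o=np.zeros_like(m);o[150:225,200:300]=m[150:225,200:300]
r,s=rect(o,t,26);print(r,s)
E
```

```text
t: 10.5
ee_pos: [389.3, -350.0, -10.9]
eef_rot: [[1.0, 0.011, -0.001], [0.011, -1.0, 0.0], [-0.001, -0.0, -1.0]]
wrist_force: [-1.0, 0.3, 0.5]
gripper_width: 0.596
grasp_force: 0.0
t: 11.2
ee_pos: [392.5, -352.9, 196.1]
eef_rot: [[1.0, 0.011, 0.009], [0.011, -1.0, -0.008], [0.009, 0.008, -1.0]]
wrist_force: [1.2, -0.3, -0.1]
gripper_width: 0.599
grasp_force: 0.0
t: 11.8
ee_pos: [422.1, -185.7, 189.2]
eef_rot: [[0.718, 0.696, -0.001], [0.696, -0.718, 0.0], [-0.0, -0.001, -1.0]]
wrist_force: [0.4, 0.0, 0.4]
gripper_width: 0.602
grasp_force: 0.0
((394.1040344238281, -340.6895751953125), (115.18643951416016, 31.81722068786621), 2.361829996109009) [250 164  24  24 234]
```

The knife lies in the tray as intended. On to the handle.

```bash
python3 -m inch '[[0.0055,0.0272,0,0,0,7.2],[0.0055,0.0272,0,0,0,7.2],[0.0055,0.0272,0,0,0,7.2],[0.0055,0.0272,0,0,0,7.2],[0.0055,0.0272,0,0,0,7.2],[0.0055,0.0272,0,0,0,7.2],[0,0,0,0,0,0],[0,0,0,0,0,0]]'
python3 - <<'E'
from h import *
c=imaging.camera("top");np.savez("t6.npz",**c)
m=c["image"][236:348,404:464].max(2)<80
n,l,s,ce=cv2.connectedComponentsWithStats(m.astype(np.uint8));k=1+np.argmax(s[1:,4]);print("knife handle in tray",s[k],onz(c,ce[k]+[404,236],20))
p=readout.get_state();print(p["ee_pos"],p["eef_rot"].round(3).tolist())
E
```

```text
t: 12.65
ee_pos: [455.1, -23.6, 189.2]
eef_rot: [[0.052, 0.999, -0.001], [0.999, -0.052, -0.0], [-0.001, -0.001, -1.0]]
wrist_force: [-0.5, -0.3, 0.2]
gripper_width: 0.604
grasp_force: 0.0
knife handle in tray [ 27  63   8  36 278] [ 383.54272221 -350.9902444    20.        ]
[455.04511585 -24.0315435  189.23092368] [[0.053, 0.999, -0.001], [0.999, -0.053, -0.0], [-0.0, -0.001, -1.0]]
```

```bash
python3 -m inch '[[0,0,-0.03,0,0,0],[0,0,-0.03,0,0,0],[0,0,-0.03,0,0,0],[0,0,-0.017,0,0,0],[0,0,-0.006,0,0,0],[0,0,-0.004,0,0,0],[0,0,0,0,0,0]]'; python3 -m inch '[[0,0,0,0,0,0],[0,0,0,0,0,0],[0,0,0,0,0,0],[0,0,0,0,0,0],[0,0,0,0,0,0],[0,0,0,0,0,0]]' -1 60
```

```text
t: 13.4
ee_pos: [455.8, -24.2, 72.8]
eef_rot: [[0.053, 0.999, 0.001], [0.999, -0.053, -0.0], [-0.0, 0.001, -1.0]]
wrist_force: [0.3, -0.6, 0.0]
gripper_width: 0.601
grasp_force: 0.0
t: 14.0
ee_pos: [454.9, -23.7, 73.4]
eef_rot: [[0.052, 0.999, -0.0], [0.999, -0.052, -0.0], [-0.0, -0.0, -1.0]]
wrist_force: [-2.5, -0.9, 6.0]
gripper_width: 0.113
grasp_force: 58.7
```

The bar is gripped. Now I'll refine the clip angle with blob centroids and work out the lift arc.

```bash
python3 - <<'E'
from h import *
from scipy.optimize import least_squares
t=dict(np.load("top0.npz"));s=dict(np.load("scene0.npz"))
ya=np.radians(-2.72);X=np.array([np.cos(ya),np.sin(ya),0]);Y=np.array([-X[1],X[0],0]);P=np.array([566.0,-30.0,0]);H=P+160*X+[0,0,57]
def blob(c,x0,y0,x1,y1,th):
    g=c["image"][y0:y1,x0:x1].max(2).astype(float);w=np.clip(th-g,0,None);print(g.astype(int))
    yy,xx=np.mgrid[y0:y1,x0:x1];return np.array([(w*xx).sum(),(w*yy).sum()])/w.sum()
a=blob(t,261,216,268,225,85);b=blob(s,357,239,369,254,60);print(a,b)
f=lambda v:H-v[1]*np.cos(v[0])*X+v[2]*Y+[0,0,v[1]*np.sin(v[0])]
r=least_squares(lambda v:np.r_[px(t,f(v))-a,px(s,f(v))-b,(v[2]-171)/5,(v[1]-176)/5],[.8,176,171]);print(r.x,r.fun)
R=np.hypot(270,56);f0=np.arctan2(56,270);prev=np.zeros(2)
for i in range(1,25):
    q=i*.0375;th=np.radians(20)*i/24
    d=np.array([R*(np.cos(f0)-np.cos(f0+q))-40*np.sin(th),R*(np.sin(f0+q)-np.sin(f0))+40*(1-np.cos(th))])
    if i%3==0:
        e=(d-prev)/3;prev=d;print(i,round(q,3),"row", (e[0]*X[:2]).round(1),e[1].round(1),"total",d.round(1))
E
```

```text
[[127 141 138 134 126 103 118]
 [124 127 108 100  98  81 100]
 [119 107  77  60  59  53  85]
 [114  91  59  42  40  43  80]
 [112  82  50  42  41  44  79]
 [114  79  51  44  42  44  80]
 [116  83  61  58  52  48  82]
 [119  95  89  88  76  61  87]
 [124 110 110 111  98  80 100]]
[[165 167 168 171 171 174 161 126 102  96  86  58]
 [165 166 169 153 109  92 113 144 131 126 162 144]
 [167 169 160 120  50  24  53  95 103 103 151 171]
 [171 173 152  70  17  11  18  37  43  45  89 136]
 [173 168 122  39  13  13  16  12  10  18  79 142]
 [171 153  73  14   9  18  17  14  10  28 102 167]
 [172 149  51  12  19  16  18  13  35  68 120 170]
 [163 122  33  13  20  17  13  17  39  84 142 169]
 [153  71  17  11  17  20  14  18  45 111 171 172]
 [118  34  11  11  17  16  12  27  83 148 178 173]
 [ 73  45  43  18  15  17   9  38 109 169 175 173]
 [130 148 121  58  15  12  23  48  90 134 158 168]
 [124 112  87  41  15  22  41  52  76  80  98 135]
 [ 75  82  78  66  44  56  76  76  72  64  77 110]
 [ 68  80  81  85  83  85  88  83  71  69  78  82]]
[264.73490814 220.24409449] [362.10585859 246.04040404]
[  0.91557177 175.64187221 168.45862052] [-0.98304884  0.31895037 -0.65925584 -0.08536525 -0.5082759  -0.07162556]
3 0.112 row [ 2.1 -0.1] 10.0 total [ 6.2 30. ]
6 0.225 row [ 3.2 -0.2] 9.7 total [15.8 59. ]
9 0.337 row [ 4.2 -0.2] 9.2 total [28.6 86.6]
12 0.45 row [ 5.2 -0.2] 8.6 total [ 44.3 112.5]
15 0.562 row [ 6.2 -0.3] 7.9 total [ 62.8 136.3]
18 0.675 row [ 7.  -0.3] 7.2 total [ 83.9 157.8]
21 0.787 row [ 7.8 -0.4] 6.3 total [107.1 176.7]
24 0.9 row [ 8.4 -0.4] 5.3 total [132.4 192.7]
```

```bash
python3 -m inch '[[0.0021,-0.0001,0.010,0.04,0.83,0],[0.0021,-0.0001,0.010,0.04,0.83,0],[0.0021,-0.0001,0.010,0.04,0.83,0],[0.0032,-0.0002,0.0097,0.04,0.83,0],[0.0032,-0.0002,0.0097,0.04,0.83,0],[0.0032,-0.0002,0.0097,0.04,0.83,0]]'; python3 -m inch '[[0.0042,-0.0002,0.0092,0.04,0.83,0],[0.0042,-0.0002,0.0092,0.04,0.83,0],[0.0042,-0.0002,0.0092,0.04,0.83,0],[0.0052,-0.0002,0.0086,0.04,0.83,0],[0.0052,-0.0002,0.0086,0.04,0.83,0],[0.0052,-0.0002,0.0086,0.04,0.83,0]]'
```

```text
t: 14.6
ee_pos: [469.5, -24.4, 130.9]
eef_rot: [[0.052, 0.994, -0.091], [0.999, -0.051, 0.004], [-0.0, -0.091, -0.996]]
wrist_force: [0.8, 0.8, -7.6]
gripper_width: 0.11
grasp_force: 59.0
t: 15.2
ee_pos: [496.7, -25.7, 184.0]
eef_rot: [[0.052, 0.982, -0.18], [0.999, -0.051, 0.008], [-0.001, -0.18, -0.984]]
wrist_force: [-2.2, 0.4, -7.0]
gripper_width: 0.105
grasp_force: 58.6
```

```bash
python3 -m inch '[[0.0062,-0.0003,0.0079,0.04,0.83,0],[0.0062,-0.0003,0.0079,0.04,0.83,0],[0.0062,-0.0003,0.0079,0.04,0.83,0],[0.007,-0.0003,0.0072,0.04,0.83,0],[0.007,-0.0003,0.0072,0.04,0.83,0],[0.007,-0.0003,0.0072,0.04,0.83,0]]'; python3 -m inch '[[0.0078,-0.0004,0.0063,0.04,0.83,0],[0.0078,-0.0004,0.0063,0.04,0.83,0],[0.0078,-0.0004,0.0063,0.04,0.83,0],[0.0084,-0.0004,0.0053,0.04,0.83,0],[0.0084,-0.0004,0.0053,0.04,0.83,0],[0.0084,-0.0004,0.0053,0.04,0.83,0],[0,0,0,0,0,0],[0,0,0,0,0,0]]'
python3 - <<'E'
from h import *
s=imaging.camera("scene");t=imaging.camera("top");np.savez("s7.npz",**s);np.savez("t7.npz",**t)
print(readout.get_state()["ee_pos"],readout.get_state()["wrist_force"])
A=cv2.resize(s["image"][215:290,315:395],None,fx=5,fy=5,interpolation=3)
B=cv2.resize(t["image"][200:275,240:320],None,fx=5,fy=5,interpolation=3)
cv2.imwrite("pics/fin.png",np.hstack([A,B]))
E
```

```text
t: 15.8
ee_pos: [535.4, -27.5, 230.3]
eef_rot: [[0.051, 0.962, -0.267], [0.999, -0.05, 0.012], [-0.001, -0.267, -0.964]]
wrist_force: [-5.3, -0.7, -3.2]
gripper_width: 0.108
grasp_force: 58.6
t: 16.6
ee_pos: [584.2, -29.9, 267.0]
eef_rot: [[0.051, 0.936, -0.347], [0.999, -0.049, 0.016], [-0.002, -0.348, -0.938]]
wrist_force: [-8.5, -0.4, 5.8]
gripper_width: 0.108
grasp_force: 59.7
[584.15196588 -29.85183158 266.96568513] [-8.1751637   0.30650993  5.49901525]
```

View pics/fin.png

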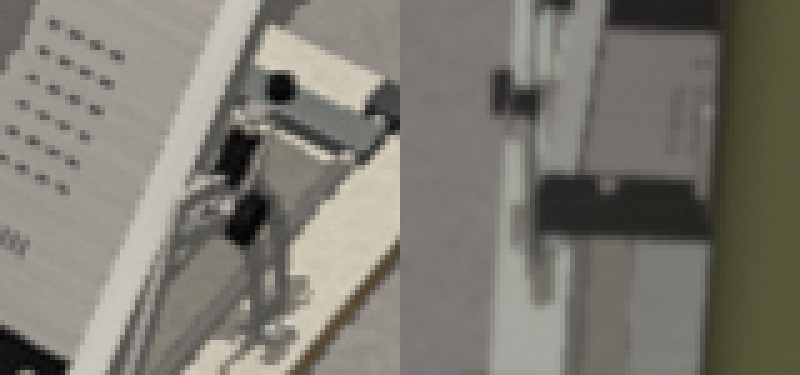

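The scene crop shows the clip at full-image pixel (362,246), and the stay wheel that moved with the frame at (364,259). In the top view the wheel is at (261,218) and the clip at (265,220). The wheel's position before and after gives the frame angle.

```bash
python3 - <<'E'
from h import *
from scipy.optimize import least_squares
L=lambda n:dict(np.load(n))
ya=np.radians(-2.72);X=np.array([np.cos(ya),np.sin(ya),0]);Y=np.array([-X[1],X[0],0]);P=np.array([566.0,-30.0,0]);H=P+160*X+[0,0,57]
def blob(c,x0,y0,x1,y1,th):
    g=c["image"][y0:y1,x0:x1].max(2).astype(float);w=np.clip(th-g,0,None)
    yy,xx=np.mgrid[y0:y1,x0:x1];return np.array([(w*xx).sum(),(w*yy).sum()])/w.sum()
def tri(t,a,s,b):
    o1,d1=ray(t,a);o2,d2=ray(s,b);k=np.linalg.lstsq(np.c_[d1,-d2],o2-o1,rcond=None)[0]
    p1,p2=o1+k[0]*d1,o2+k[1]*d2;l=(p1+p2)/2-H;return np.linalg.norm(p1-p2).round(1),np.hypot(l@X,l[2]).round(1),(l@Y).round(1),np.arctan2(l[2],-(l@X)).round(3)
t0,s0,t7,s7=map(L,("top0.npz","scene0.npz","t7.npz","s7.npz"))
wa0,wb0=blob(t0,258,240,265,251,80),blob(s0,370,270,378,281,60)
wa7,wb7=blob(t7,257,212,262,224,80),blob(s7,359,252,369,265,60)
ca7,cb7=blob(t7,262,216,268,225,80),blob(s7,357,238,366,252,60)
print(wa0,wb0,wa7,wb7,ca7,cb7)
print("wheel0",tri(t0,wa0,s0,wb0));print("wheel7",tri(t7,wa7,s7,wb7));print("clip7",tri(t7,ca7,s7,cb7))
print("clip0",tri(t0,(264.73,220.24),s0,(362.1,246.04)))
R=np.hypot(270,56);f0=np.arctan2(56,270)
d=np.array([584.15-454.9,267-73.4]);th=np.arccos(.938)
g=d+[40*np.sin(th),-40*(1-np.cos(th))];v=np.array([-270,56])+g;print("kin",np.pi-np.arctan2(v[1],v[0])-f0,np.hypot(*v))
E
```

```text
[261.69480519 245.24242424] [373.09581182 275.88066552] [259.88396947 217.80916031] [364.08198121 258.53629377] [264.59236453 220.08497537] [361.75857143 245.86238095]
wheel0 (np.float64(2.2), np.float64(151.0), np.float64(182.2), np.float64(-0.01))
wheel7 (np.float64(2.8), np.float64(150.2), np.float64(182.7), np.float64(0.88))
clip7 (np.float64(3.3), np.float64(175.8), np.float64(167.7), np.float64(0.92))
clip0 (np.float64(4.2), np.float64(175.4), np.float64(167.8), np.float64(0.915))
kin 0.8919362454400379 277.79127691280155
```

The wheel and the kinematics both give a frame angle of 0.89, against 0.915 for the clip. I'll raise the frame by about 0.018 rad and settle.

```bash
python3 -m inch '[[0.002,-0.0001,0.001,0,0,0],[0.0024,-0.0001,0.0013,0,0,0],[0,0,0,0,0,0],[0,0,0,0,0,0],[0,0,0,0,0,0],[0,0,0,0,0,0],[0,0,0,0,0,0],[0,0,0,0,0,0]]'
python3 - <<'E'
from h import *
t=imaging.camera("top");s=imaging.camera("scene");p=readout.get_state();print(p["ee_pos"],p["wrist_force"],np.abs(p["qvel"]).max(),p["grasp_force"],p["t"])
for c,(x0,y0,x1,y1),th in((t,(257,212,262,224),80),(s,(359,252,369,265),60)):
    g=c["image"][y0:y1,x0:x1].max(2).astype(float);w=np.clip(th-g,0,None);yy,xx=np.mgrid[y0:y1,x0:x1];print((w*xx).sum()/w.sum(),(w*yy).sum()/w.sum())
R=np.hypot(270,56);f0=np.arctan2(56,270);e=p["ee_pos"];d=np.array([e[0]-454.9,e[2]-73.4]);th=np.arccos(-p["eef_rot"][2,2])
v=np.array([-270,56])+d+[40*np.sin(th),-40*(1-np.cos(th))];print("kin",np.pi-np.arctan2(v[1],v[0])-f0)
E
```

```text
t: 17.5
ee_pos: [588.5, -30.1, 269.2]
eef_rot: [[0.051, 0.936, -0.347], [0.999, -0.049, 0.016], [-0.002, -0.347, -0.938]]
wrist_force: [-7.2, 0.1, 5.5]
gripper_width: 0.109
grasp_force: 59.6
[588.50486248 -30.06271024 269.19053423] [-8.44312395 -0.45089379  5.46267678] 0.06298670463382916 59.54991102218628 17.6
259.8217054263566 217.0124031007752
363.5729431721798 258.79474130619167
kin 0.9095672847107452
```

The frame reads 0.91 rad, steady and carried, so I'm handing in.

```bash
python3 -c "
from plant import order;print(order.job_done())"
```

```text
the job is handed in; nothing more can be done
None
```

I laid the knife in the tray, lifted the frame to about 0.91 rad (I measured the clip at about 0.915), and handed the job in at 17.6 s with the gripper still holding the handle; the judge returned no verdict.

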